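# Stand the stirring rod in its narrow rinse tube

### The job

The bar's steel stirring rod is standing in the wooden drip block. Pull it out, push it down into the tall narrow steel tube (not the short wide pot) until its tip is at the bottom before you let go, and leave it standing there.

Things in the scene. Friction and masses are not known exactly. Their poses are not given: they have to be found in the camera images.
- rod: straight round steel stirring rod, 180 mm long, about 80 g: a thin shaft 8 mm across, then a darker handle 14 mm across over its top 70 mm (110 to 180 mm above the tip), which is the place to grip. Origin at its rounded lower tip; z runs along the rod up to the handle. At the start it stands nearly upright (up to 4 degrees of lean) in the middle hole of the wooden drip block, its tip 8 mm above the worktop, 40 mm deep in the hole
- stand: wooden drip block fixed to the worktop, 60 x 110 x 48 mm (x, y, z), with three loose upright holes 10 mm across and 40 mm deep in a row along its y, 32 mm apart; the rod stands in the middle one. Origin at the centre of its underside, z up
- tube: the tall narrow steel tube, open at the top and fixed upright to the worktop: 102 mm overall with the foot, 32 mm across outside, bore 26 mm, with a flared mouth about 38 mm across inside and a round foot 56 mm across. Inner floor 6 mm above the worktop. Origin on its axis at the underside, z up. It and the short pot may change places
- pot: the short wide steel pot, 58 mm high overall, 54 mm across outside, 48 mm bore, fixed to the worktop; not to be used. Origin on its axis at the underside, z up

How it is judged:
By the outcome, as a careful person would: the job done as asked, in the order asked, and still so for the second after the job is handed in, with the robot touching nothing.
It also fails if it takes over 45 s, if anything falls off the work surface, if the arm or the gripper's body presses on something with over 40 N, if the wrist force passes 120 N, or if a joint passes its speed limit or range.

### The arm

A 7-joint arm with a two-finger parallel gripper is mounted at the origin on the work surface; the furniture and walls round the work are solid. World frame = base frame: x ahead of the robot, y to its left, z up, the work surface at z = 0. Lengths are in m, angles in rad, forces in N, time in s.
With the tool pointing down it reaches from about 0.4 to 0.85 m from the base axis. Payload 10.4 kg.
Tool frame: the origin (TCP) lies at the very end of the fingers, on their centre line; the grasp point (between the pads) lies 19 mm behind it; z points along the fingers, y is the direction in which the jaws open and shut (so a half turn about z gives the same grasp; the last joint's range is limited). The gripper opens to 87 mm and grips with 3 to 60 N. Pads are 19 mm wide; open, the fingers measure 117 mm over their backs; the gripper's body (75 mm by 190 mm) begins 51 mm behind the grasp point.
Start: joints at [1.176, 0.332, -0.065, 1.46, 0.022, 1.35, -0.088], TCP at [0.227, -0.582, 0.223] pointing down, gripper open.
Joint ranges: [-2.6, 2.6], [-0.5, 2.12], [-1.47, 1.34], [0.16, 2.42], [-1.27, 4.41], [0.06, 2.06], [-2.6, 2.6]. Speed limits (rad/s): [2.22, 2.22, 2.79, 2.79, 3.14, 3.14, 3.14].

### API

Orientations are given as a unit quaternion [x, y, z, w].
In Python, from bench import r, eyes, job gives the robot as it stands. The module is installed in compiled form; this text tells all that it offers.
- The arm moves only by the tool play_rows, never from a script. Its argument "motion" is a list of rows, each a list of 7 numbers: the shift along the tool's x, y, z as a fraction of full scale, then the turn, a rotation vector about the tool's x, y, z as a fraction of full scale, then the opening in per cent of the stroke, from 0 (shut) to 100 (fully open). A call has 1 to 5 rows; each row is the pose to reach, as a shift and turn from the pose commanded when the call began, along the tool's axes at that moment; what a row does not reach only later rows make up. Full scale, the value 1, is 0.2 m for a shift and 90 degrees for a turn. A row lasts 1/8 s, in which the tool goes at most 62.5 mm and 10.7 degrees, less where a joint would pass 70% of its speed; a pose out of reach is approached as far as the arm can. A call with a number of a shift or a turn outside -1 to 1 is refused whole. A call with a gripper value outside its range is refused whole. The fingers move at their own pace and stop on an object; "squeeze" is the grip in N (left out, the last holds). Time passes only in rows, so rows that repeat a pose let the fingers close. It gives the time, the measured TCP pose, the force and the opening at its end, in the units of the state.
- r.read_state(): the state, without advancing time (a new reading comes with each control period).
- eyes.camera(name): name is "scene" or "top" or "wrist"; returns a dict with "image" (384x512x3 uint8, red, green, blue), "mtx" (3x3 intrinsics, pixels), "dist" ([k1, k2, p1, p2, k3] as OpenCV has them; the pictures are not rectified), "R" (3x3) and "t" (3): a world point X has camera coordinates R X + t. Camera axes: x right, y down, z forward; pixel columns grow to the right and rows downward; lengths in m; the calibration is good to about 2 mm. A picture is of the moment at which its call begins. There is no depth.
- job.close_job(): hands the job in, once; it reports no verdict.
Trained networks look in a picture, given as the dict that the camera call returned (one of the last four; its "shot" number tells which), for a name from the list of things; names that differ only in an ending like _2 or _b are one class to them, and where a whole thing is asked for, a point or a joint stands for the part that bears it (a point fixed in the world has none). Each returns a list of dicts, best first, with "p" (0 to 1); they miss things now and then, are a little off and sometimes report something else, mostly with a low value. They report only what shows in the picture. A call takes as long as a camera call.
- eyes.regions_of(picture, label): "region" (384x512 bool, what is visible of it) and "xy" ([column, row] in pixels, amid what is visible of it).
- eyes.landmark_of(picture, label): "xy" ([column, row] in pixels: a listed point, or the origin of a listed thing).
The state is a dict: "time": time; "joint_positions": joint angles; "joint_vel": joint speeds; "joint_torque": joint torques, N m; "ee_pos": TCP position; "eef_rot": TCP orientation; "ft_force": force on the tool from outside, world axes, zero at the start; "torque": the same for the moment, N m; "width": finger opening in m.
Only numpy, scipy, OpenCV 4.12 (cv2) and the standard library are available. Lean on these libraries where they do the work, as an engineer would, in place of code of your own. Each camera call takes 0.05 s, during which the arm holds its last target. There are 200 camera calls.

## Working session

There is one attempt and no reset: what is moved stays moved. The work goes in short steps, Python scripts to look and compute and a tool call to move; the robot and the scene stay as the last step left them, time stands still between calls to the robot, and variables do not carry over. Pictures are saved under pics/ and viewed, about 8 in all and at most 12, crops included, and the job is handed in when it is done.

Besides the shell and the picture viewer there is one more tool, called after "Emit:" as name([rows], argument=value, ...), one row to a line, values as JSON. play_rows: Moves the arm, as the interface text tells. Shift numbers are shares of 0.2 m and turn numbers shares of 90 degrees, none past 1 either way. Its arguments: {"type":"object","properties":{"motion":{"type":"array","items":{"type":"array","items":{"type":"number"}}},"squeeze":{"type":"number"}},"required":["motion"]}

```bash
mkdir -p pics; cat > h.py <<'E'
import numpy as np, cv2
from bench import r, eyes, job
from scipy.spatial.transform import Rotation as Rn
def ray(c,xy):
    u=cv2.undistortPoints(np.array([[xy]],float),c["mtx"],np.array(c["dist"]))[0,0]
    R=np.array(c["R"]);t=np.array(c["t"]);d=R.T@np.array([u[0],u[1],1]);o=-R.T@t
    return o,d/np.linalg.norm(d)
def atz(c,xy,z):
    o,d=ray(c,xy);return o+d*(z-o[2])/d[2]
def tri(rs):
    A=sum(np.eye(3)-np.outer(d,d) for o,d in rs);b=sum((np.eye(3)-np.outer(d,d))@o for o,d in rs)
    return np.linalg.solve(A,b)
def proj(c,X):
    return cv2.projectPoints(np.array(X,float).reshape(-1,3),cv2.Rodrigues(np.array(c["R"]))[0],np.array(c["t"],float),c["mtx"],np.array(c["dist"]))[0][:,0]
def save(c,n,k=1):
    cv2.imwrite("pics/"+n,c["image"][:,:,::-1])
E
python3 - <<'E'
from h import *
np.set_printoptions(precision=4,suppress=True)
s=r.read_state();print(s)
ims=[]
C={}
for n in("scene","top","wrist"):
    c=eyes.camera(n);C[n]=c;print(n,-np.array(c["R"]).T@c["t"])
    im=c["image"][:,:,::-1].copy();
    for l in("rod","stand","tube","pot"):
        for f in(eyes.landmark_of,eyes.regions_of):
            o=f(c,l)
            print(n,l,f.__name__[:4],[(x["xy"],round(x["p"],2)) for x in o[:2]])
        lm=eyes.landmark_of(c,l)
        if lm and n!="wrist": print("   z0",atz(c,lm[0]["xy"],0.008 if l=="rod" else 0))
    ims.append(im)
cv2.imwrite("pics/a.png",cv2.resize(np.hstack(ims[:2]),(800,300)))
save(C["scene"],"s.png");save(C["top"],"t.png")
E
```

```text
{'time': 0.0, 'joint_positions': array([ 1.1764,  0.3329, -0.0647,  1.461 ,  0.0216,  1.3499, -0.0885]), 'joint_vel': array([ 0.0023,  0.0003, -0.0004,  0.0018,  0.0012, -0.0004, -0.0009]), 'joint_torque': array([ -0.0005, -62.3247,   0.0239, -38.991 ,  -0.0613,   0.0394,
         0.    ]), 'ee_pos': array([ 0.2269, -0.5819,  0.2217]), 'eef_rot': array([ 0.9828,  0.1848, -0.0002, -0.0007]), 'ft_force': array([ 0.3059,  0.3973, -0.6702]), 'torque': array([-0.0067,  0.0173,  0.0273]), 'width': 0.08686373204299137}
scene [-0.0322 -0.4979  0.527 ]
scene rod call []
scene rod call [([338.0, 192.6], 0.82)]
scene stand call [([327.8, 246.9], 0.67)]
scene stand call [([327.3, 241.0], 0.62)]
   z0 [ 0.4774 -0.1534  0.    ]
scene tube call [([221.9, 177.1], 0.79)]
scene tube call [([222.9, 160.1], 0.91)]
   z0 [0.4762 0.2282 0.    ]
scene pot call [([269.1, 217.5], 0.73)]
scene pot call [([268.0, 207.2], 0.82)]
   z0 [0.4512 0.0052 0.    ]
top [0.3749 0.0375 0.8732]
top rod call [([327.7, 180.8], 0.53)]
top rod call []
   z0 [ 0.4801 -0.1623  0.008 ]
top stand call [([328.9, 180.9], 0.91)]
top stand call [([327.4, 181.6], 0.98)]
   z0 [ 0.4808 -0.1672  0.    ]
top tube call [([171.5, 183.4], 0.71), ([324.7, 182.2], 0.4)]
top tube call [([169.5, 180.3], 0.72)]
   z0 [0.4765 0.229  0.    ]
top pot call [([261.9, 193.7], 0.58)]
top pot call [([261.7, 194.6], 0.71)]
   z0 [0.4493 0.0029 0.    ]
wrist [ 0.2952 -0.5556  0.3852]
wrist rod call []
wrist rod call []
wrist stand call []
wrist stand call []
wrist tube call []
wrist tube call []
wrist pot call []
wrist pot call []
```

View pics/a.png

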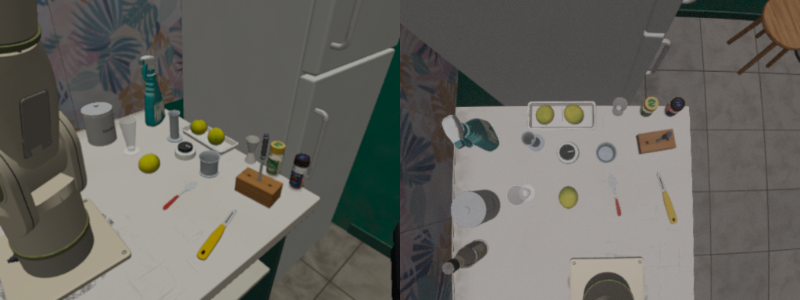

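The scene picture shows the rod standing in the block near (338,193), the pot near (268,207) and the tube near (222,160). Clutter stands close by: bottles and a glass. I'll look closer.

```bash
python3 - <<'E'
import cv2,numpy as np
s=cv2.imread("pics/s.png");t=cv2.imread("pics/t.png")
a=cv2.resize(s[110:270,190:410],(770,560),interpolation=3)
cv2.imwrite("pics/s1.png",a)
b=cv2.resize(t[120:220,140:380],(800,333),interpolation=3)
cv2.imwrite("pics/t1.png",b)
E
```

```text
(no output)
```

View pics/s1.png

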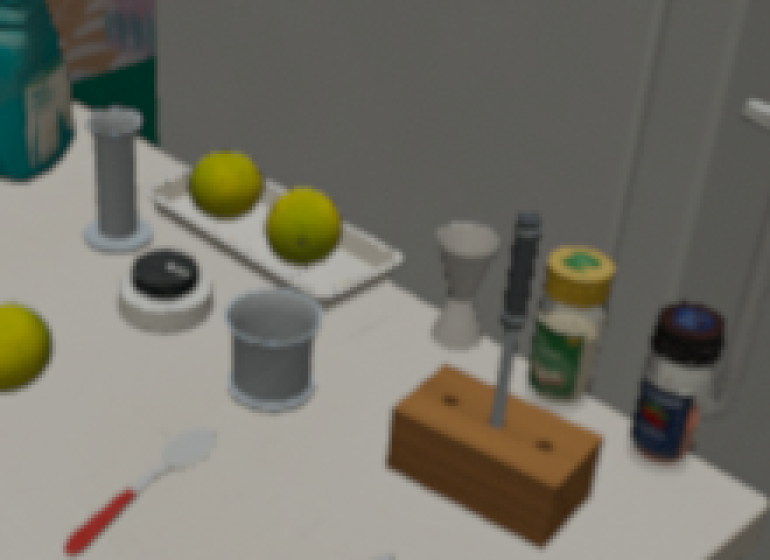

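View pics/t1.png

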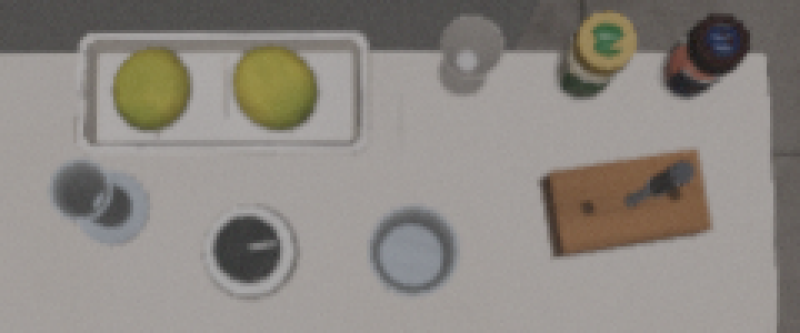

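```bash
python3 - <<'E'
from h import *
np.set_printoptions(precision=4,suppress=True)
s=eyes.camera("scene");t=eyes.camera("top")
print(r.read_state()["time"])
for n,a,b,z in(("rodtop",(340.9,172.5),(344.6,172.4),.187),("rodbase",(332,231.4),(329.6,180),.048),("mouth",(222.9,144.3),(164.3,177),.102),("foot",(223.5,178),(174,183),.003)):
    o=[ray(s,a),ray(t,b)];print(n,tri(o),atz(s,a,z),atz(t,b,z))
# handle top colour blobs / axis of the rod region in scene
reg=eyes.regions_of(s,"rod")[0]["region"];v,u=np.nonzero(reg);print(u.min(),u.max(),v.min(),v.max())
for row in range(v.min(),v.max(),6): print(row,u[v==row].mean(),np.ptp(u[v==row]))
for l in("tube",):
  for c in(s,t):
    reg=eyes.regions_of(c,l)[0]["region"];v,u=np.nonzero(reg);print(l,u.min(),u.max(),v.min(),v.max())
E
```

```text
2.05
rodtop [ 0.4757 -0.1563  0.1867] [ 0.4759 -0.1569  0.187 ] [ 0.4751 -0.1557  0.187 ]
rodbase [ 0.4772 -0.158   0.046 ] [ 0.4748 -0.1593  0.048 ] [ 0.4771 -0.1577  0.048 ]
mouth [0.4795 0.2225 0.1022] [0.4802 0.2224 0.102 ] [0.479  0.2229 0.102 ]
foot [ 0.4777  0.2229 -0.0011] [0.4738 0.2173 0.003 ] [0.4772 0.2221 0.003 ]
330 344 171 231
171 340.5 3
177 340.5 7
183 339.5 7
189 338.0 6
195 337.5 5
201 336.5 5
207 335.5 3
213 334.5 3
219 333.5 3
225 333.0 4
tube 214 233 141 182Traceback (most recent call last):
  File "<stdin>", line 12, in <module>
IndexError: list index out of range
```

```bash
cat >> h.py <<'E'
def mv(X,az=None,s=None):
    "row for TCP at X, tool z down, jaws (tool y) along azimuth az deg (mod 180)"
    s=s or r.read_state();p=s["ee_pos"];R=Rn.from_quat(s["eef_rot"])
    d=R.inv().apply(np.array(X)-p)/.2
    out=np.zeros(3)
    if az is not None:
        best=None
        for k in(0,180):
            a=np.radians(az+k);y=np.array([np.cos(a),np.sin(a),0]);z=np.array([0,0,-1.]);x=np.cross(y,z)
            rv=(R.inv()*Rn.from_matrix(np.c_[x,y,z])).as_rotvec()
            if best is None or np.linalg.norm(rv)<np.linalg.norm(best):best=rv
        out=best/(np.pi/2)
    return np.round(np.r_[d,out],4),len(X) and np.linalg.norm(d)*.2/.0625,np.degrees(np.linalg.norm(out)*np.pi/2)/10.7
E
python3 - <<'E'
from h import *
np.set_printoptions(precision=4,suppress=True)
s=eyes.camera("scene");t=eyes.camera("top")
for n,a,b in(("jar",(356.3,184.9),(321.8,132.6)),("blue",(388.3,202),(356,130.8)),("spray",(192,77),(70,166)),("spray2",(192,77),(98,170))):
    print(n,tri([ray(s,a),ray(t,b)]),atz(t,b,.2),atz(t,b,.1))
S=r.read_state();print(S["ee_pos"],S["eef_rot"])
print(mv([.476,-.157,.25],-18))
E
```

```text
jar [ 0.5789 -0.1306  0.1057] [ 0.5529 -0.109   0.2   ] [ 0.5794 -0.1308  0.1   ]
blue [ 0.584  -0.2102  0.1006] [ 0.557  -0.1783  0.2   ] [ 0.5841 -0.2104  0.1   ]
spray [0.4835 0.3615 0.2477] [0.4892 0.3882 0.2   ] [0.5062 0.4403 0.1   ]
spray2 [0.4644 0.3086 0.2617] [0.4806 0.3308 0.2   ] [0.4963 0.3743 0.1   ]
[ 0.2271 -0.5823  0.2226] [0.9828 0.1848 0.     0.    ]
(array([ 1.9321, -1.5291, -0.1372,  0.0001,  0.    , -0.5633]), np.float64(7.896983897127317), np.float64(4.738039408340274))
```

Emit:
play_rows([
  [0.97, -0.76, -0.07, 0, 0, -0.5, 100],
  [0.97, -0.76, -0.07, 0, 0, -0.5, 100],
  [0.97, -0.76, -0.07, 0, 0, -0.5, 100],
  [0.97, -0.76, -0.07, 0, 0, -0.5, 100],
  [0.97, -0.76, -0.07, 0, 0, -0.5, 100],
], squeeze=20)

```text
time: 2.92
ee_pos: [0.3558, -0.3663, 0.2375]
eef_rot: [0.834, 0.551, 0.001, 0.001]
ft_force: [-0.2, -0.9, -0.2]
width: 0.0869
```

```bash
python3 -c "
from h import *
print(mv([.476,-.157,.25],-5))"
```

```text
(array([ 1.1984e+00,  1.4290e-01, -6.2100e-02,  1.1000e-03,  1.0000e-04,
       -2.0100e-01]), np.float64(3.86712908826298), np.float64(1.690331276257578))
```

Emit:
play_rows([
  [1, 0.12, -0.06, 0, 0, -0.2, 100],
  [1, 0.12, -0.06, 0, 0, -0.2, 100],
  [1, 0.12, -0.06, 0, 0, -0.2, 100],
  [1, 0.12, -0.06, 0, 0, -0.2, 100],
  [1, 0.12, -0.06, 0, 0, -0.2, 100],
])

```text
time: 3.55
ee_pos: [0.4549, -0.1972, 0.2485]
eef_rot: [0.741, 0.671, -0.0, 0.0]
ft_force: [-1.0, -1.3, -0.5]
width: 0.0872
```

```bash
python3 - <<'E'
from h import *
np.set_printoptions(precision=4,suppress=True)
c=eyes.camera("wrist");save(c,"w1.png")
print(mv([.476,-.157,.25],-5), r.read_state()["ee_pos"])
print(proj(c,[[.476,-.157,.187],[.476,-.158,.048]]))
for l in("rod","stand"):
    print(l,[(x["xy"],x["p"]) for x in eyes.regions_of(c,l)])
E
```

```text
(array([ 0.2169,  0.087 , -0.0084, -0.0003,  0.0003, -0.009 ]), np.float64(0.7482072911825594), np.float64(0.07570253605002228)) [ 0.4543 -0.1984  0.2484]
[[278.4252 158.149 ]
 [271.4295 144.7028]]
rod [([279.1, 149.5], 0.65)]
stand [([273.6, 134.9], 0.61)]
```

View pics/w1.png

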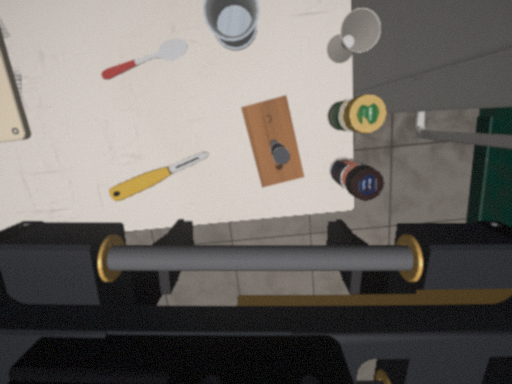

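The rod's top is near (282,157), within about 3 px of my estimate, so the position holds. I'll centre over it and descend.

Emit:
play_rows([
  [0.22, 0.09, 0, 0, 0, -0.01, 100],
  [0.22, 0.09, 0, 0, 0, -0.01, 100],
  [0.22, 0.09, 0.25, 0, 0, -0.01, 100],
  [0.22, 0.09, 0.5, 0, 0, -0.01, 100],
  [0.22, 0.09, 0.57, 0, 0, -0.01, 100],
])

```text
time: 4.32
ee_pos: [0.4749, -0.156, 0.1319]
eef_rot: [0.737, 0.676, -0.001, -0.002]
ft_force: [-0.7, -1.2, 0.7]
width: 0.0874
```

```bash
python3 - <<'E'
from h import *
np.set_printoptions(precision=4,suppress=True)
print(mv([.477,-.157,.134],-5), r.read_state()["ee_pos"])
s=eyes.camera("scene")["image"][:,:,::-1];t=eyes.camera("top")["image"][:,:,::-1]
cv2.imwrite("pics/g1.png",np.hstack([cv2.resize(s[150:270,270:400],(433,400)),cv2.resize(t[130:230,280:380],(360,400))[:, :360]]))
E
```

```text
(array([-0.0042,  0.0109, -0.0103, -0.003 , -0.0005,  0.0008]), np.float64(0.049790701040717145), np.float64(0.02605149588889669)) [ 0.4749 -0.156   0.1319]
```

View pics/g1.png

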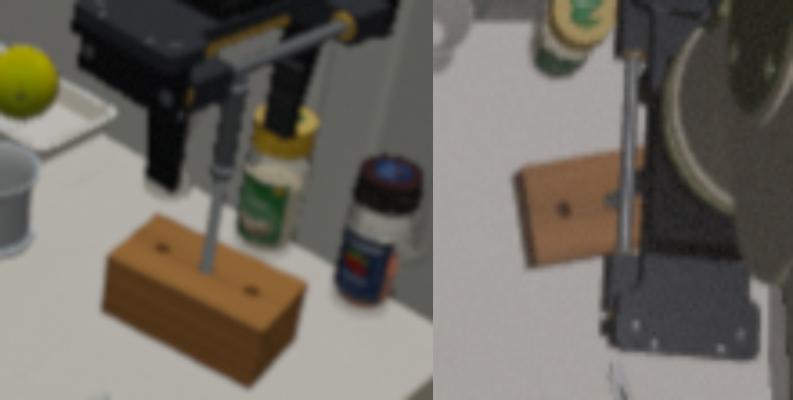

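The rod stands between the two open fingers, with the handle at pad height. I'll close.

Emit:
play_rows([
  [0, 0.01, -0.01, 0, 0, 0, 0],
  [0, 0.01, -0.01, 0, 0, 0, 0],
  [0, 0.01, -0.01, 0, 0, 0, 0],
  [0, 0.01, -0.01, 0, 0, 0, 0],
  [0, 0.01, -0.01, 0, 0, 0, 0],
], squeeze=25)

```text
time: 5.05
ee_pos: [0.4792, -0.1549, 0.1367]
eef_rot: [0.736, 0.677, -0.0, 0.0]
ft_force: [-0.6, 0.6, -0.2]
width: 0.0448
```

Emit:
play_rows([
  [0, 0, 0, 0, 0, 0, 0],
  [0, 0, 0, 0, 0, 0, 0],
  [0, 0, 0, 0, 0, 0, 0],
])

```text
time: 5.42
ee_pos: [0.4792, -0.1549, 0.1365]
eef_rot: [0.736, 0.677, -0.0, 0.0]
ft_force: [-1.2, 1.1, 0.0]
width: 0.0149
```

Emit:
play_rows([
  [0, 0, 0, 0, 0, 0, 0],
  [0, 0, -0.1, 0, 0, 0, 0],
  [0, 0, -0.25, 0, 0, 0, 0],
  [0, 0, -0.45, 0, 0, 0, 0],
  [0, 0, -0.68, 0, 0, 0, 0],
])

```text
time: 6.05
ee_pos: [0.4789, -0.1547, 0.2734]
eef_rot: [0.736, 0.677, -0.0, -0.0]
ft_force: [0.8, -0.6, -0.6]
width: 0.0133
```

```bash
python3 - <<'E'
from h import *
np.set_printoptions(precision=4,suppress=True)
S=r.read_state();print(S["width"],S["ft_force"],S["ee_pos"])
print(mv([.4795,.2225,S["ee_pos"][2]],-5))
c=eyes.camera("scene");g=eyes.regions_of(c,"rod");print([(x["xy"],x["p"]) for x in g])
p=S["ee_pos"];z0=p[2]-.1365+.008
for dx in(0,):print(proj(c,[[p[0],p[1],z0],[p[0],p[1],z0+.11]]))
t=eyes.camera("top")
cv2.imwrite("pics/l1.png",cv2.resize(c["image"][100:270,250:420,::-1],(600,600)))
np.savez("l1.npz",**{k:c[k] for k in("mtx","dist","R","t")})
E
```

```text
0.013288910366097027 [ 0.8479 -0.6114 -0.5592] [ 0.4789 -0.1547  0.2734]
(array([ 1.8799, -0.1544,  0.0005, -0.0004, -0.0001,  0.0024]), np.float64(6.035840286731489), np.float64(0.02033550364181715))
[([346.2, 144.8], 0.68)]
[[337.9142 190.4285]
 [346.3094 138.1904]]
```

View pics/l1.png

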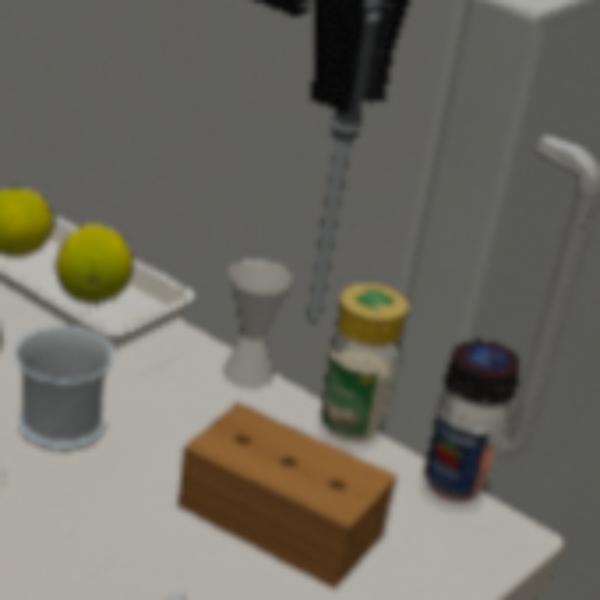

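Rod is out of the block: the tip is at (339.5,190), against (338,190) predicted for a vertical rod. I'll carry it to the tube.

Emit:
play_rows([
  [0.2, -0.015, 0, 0, 0, 0, 0],
  [0.45, -0.035, 0, 0, 0, 0, 0],
  [0.7, -0.055, 0, 0, 0, 0, 0],
  [0.94, -0.077, 0, 0, 0, 0, 0],
])

```text
time: 6.7
ee_pos: [0.479, 0.0353, 0.2714]
eef_rot: [0.736, 0.677, -0.0, -0.0]
ft_force: [0.9, 0.5, -0.6]
width: 0.0138
```

Emit:
play_rows([
  [0.25, -0.02, 0, 0, 0, 0, 0],
  [0.5, -0.04, 0, 0, 0, 0, 0],
  [0.75, -0.06, 0, 0, 0, 0, 0],
  [0.94, -0.077, 0, 0, 0, 0, 0],
  [0.94, -0.077, 0, 0, 0, 0, 0],
])

```text
time: 7.32
ee_pos: [0.4785, 0.2256, 0.2713]
eef_rot: [0.734, 0.679, -0.0, -0.001]
ft_force: [-0.2, -1.0, -0.9]
width: 0.0133
```

```bash
python3 - <<'E'
from h import *
np.set_printoptions(precision=4,suppress=True)
S=r.read_state();print(S["width"],S["ft_force"],S["ee_pos"])
print(mv([.4795,.2225,S["ee_pos"][2]],-5))
c=eyes.camera("scene");t=eyes.camera("top")
p=S["ee_pos"];z0=p[2]-.1365+.008
X=[[p[0],p[1],z0],[p[0],p[1],z0+.11],[.4795,.2225,.102]]
print(proj(c,X),proj(t,X))
a=c["image"][90:210,170:290,::-1];b=t["image"][120:220,120:220,::-1]
cv2.imwrite("pics/m1.png",np.hstack([cv2.resize(a,(480,480)),cv2.resize(b,(300,300)).copy() if 0 else cv2.copyMakeBorder(cv2.resize(b,(300,300)),0,180,0,0,0)]))
E
```

```text
0.013294439717049482 [-0.2091 -0.9518 -0.923 ] [0.4785 0.2256 0.2713]
(array([-0.0152,  0.0064, -0.    , -0.0014, -0.0007,  0.0058]), np.float64(0.052673836698364895), np.float64(0.05078613086397208))
[[221.0289 129.726 ]
 [219.2021  87.4946]
 [222.6756 144.3548]] [[158.4272 174.7189]
 [142.9397 166.2084]
 [164.4875 176.7955]]
```

View pics/m1.png

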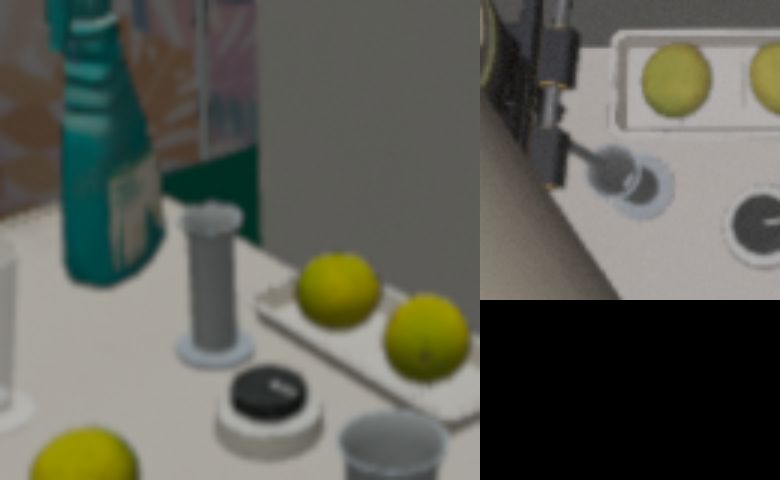

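The scene crop hides the rod: only a thin light line shows at x≈203, grey against grey. The top crop shows the shaft reaching towards the mouth at about (605,160). I'll centre it and check with more zoom.

Emit:
play_rows([
  [-0.015, 0.006, 0.1, 0, 0, 0.006, 0],
  [-0.015, 0.006, 0.13, 0, 0, 0.006, 0],
  [-0.015, 0.006, 0.13, 0, 0, 0.006, 0],
])

```text
time: 7.8
ee_pos: [0.4809, 0.2184, 0.2463]
eef_rot: [0.74, 0.673, -0.0, -0.0]
ft_force: [-0.2, -1.1, -0.3]
width: 0.0133
```

```bash
python3 - <<'E'
from h import *
np.set_printoptions(precision=4,suppress=True)
S=r.read_state();print(S["width"],S["ft_force"],S["ee_pos"])
c=eyes.camera("scene");t=eyes.camera("top")
p=S["ee_pos"];z0=p[2]-.1365+.008
X=[[p[0],p[1],z0],[p[0],p[1],z0+.11],[.4795,.2225,.102]]
P,Q=proj(c,X),proj(t,X);print(P,Q)
def crop(im,x0,y0,n):
    q=cv2.resize(im[y0:y0+n,x0:x0+n,::-1],(400,400),interpolation=2).astype(float);q=cv2.normalize(q,None,0,255,32);return cv2.convertScaleAbs(q,alpha=1.3)
a=crop(c["image"],202,110,40);b=crop(t["image"],140,155,40)
cv2.imwrite("pics/m2.png",np.hstack([a,b]))
for cc in(c,t):print([(x["xy"],x["p"]) for x in eyes.landmark_of(cc,"rod")])
E
```

```text
0.013271814250630669 [-0.2445 -1.085  -0.3266] [0.4809 0.2184 0.2463]
[[223.8132 139.2496]
 [222.1871  98.1296]
 [222.6756 144.3548]] [[164.6485 175.1662]
 [150.7617 167.0482]
 [164.4875 176.7955]]
[([224.3, 141.0], 0.5)]
[([167.9, 176.0], 0.51)]
```

View pics/m2.png

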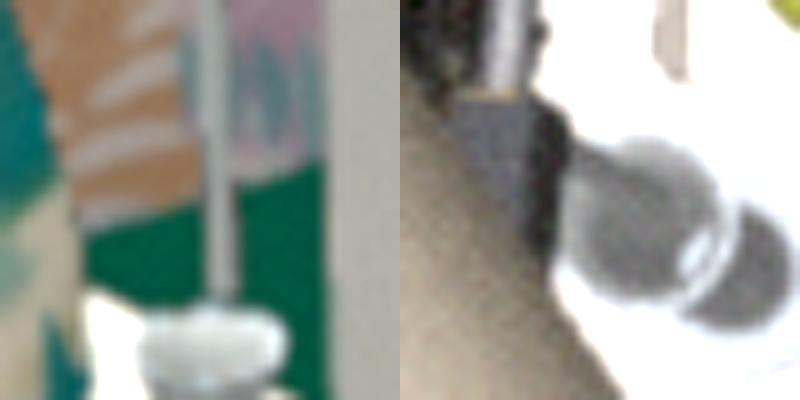

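```bash
python3 - <<'E'
from h import *
np.set_printoptions(precision=4,suppress=True)
c=eyes.camera("scene");t=eyes.camera("top")
z=.118
print(r.read_state()["ee_pos"])
for a,b in(((224.3,139.5),(166,174.3)),((224.3,141),(167.9,176))): print(tri([ray(c,a),ray(t,b)]),atz(c,a,z),atz(t,b,z))
a,b=(223.6,144.5),(164.5,177);print(tri([ray(c,a),ray(t,b)]),atz(c,a,.102),atz(t,b,.102))
E
```

```text
[0.4811 0.2194 0.2469]
[0.482  0.2162 0.1175] [0.4807 0.216  0.118 ] [0.4828 0.2155 0.118 ]
[0.4787 0.2122 0.1157] [0.4753 0.2087 0.118 ] [0.479  0.2112 0.118 ]
[0.4802 0.2217 0.1017] [0.4809 0.2202 0.102 ] [0.479  0.2225 0.102 ]
```

Tip is near (224.3,139.5) in the scene picture and (166,174) in the top one. That puts it at about y=0.2155, while the mouth is at 0.222. I'll shift 5.5 mm in +y and enter the mouth.

Emit:
play_rows([
  [0.028, -0.005, 0, 0, 0, 0, 0],
  [0.028, -0.005, 0, 0, 0, 0, 0],
  [0.028, -0.005, 0.08, 0, 0, 0, 0],
  [0.028, -0.005, 0.16, 0, 0, 0, 0],
  [0.028, -0.005, 0.22, 0, 0, 0, 0],
])

```text
time: 8.72
ee_pos: [0.48, 0.2245, 0.2008]
eef_rot: [0.739, 0.673, -0.001, -0.0]
ft_force: [-0.1, 0.5, -0.4]
width: 0.0135
```

```bash
python3 - <<'E'
from h import *
np.set_printoptions(precision=4,suppress=True)
c=eyes.camera("scene");t=eyes.camera("top")
S=r.read_state();print(S["width"],S["ft_force"],S["ee_pos"],S["torque"])
def crop(im,x0,y0,n):
    q=cv2.resize(im[y0:y0+n,x0:x0+n,::-1],(400,400),interpolation=2).astype(float);return cv2.convertScaleAbs(q,alpha=1.6)
cv2.imwrite("pics/m3.png",np.hstack([crop(c["image"],202,110,40),crop(t["image"],140,155,40)]))
E
```

```text
0.013525759310623008 [-0.3004  0.6811  0.0972] [0.4797 0.2244 0.2006] [ 0.0489 -0.0897  0.0201]
```

View pics/m3.png

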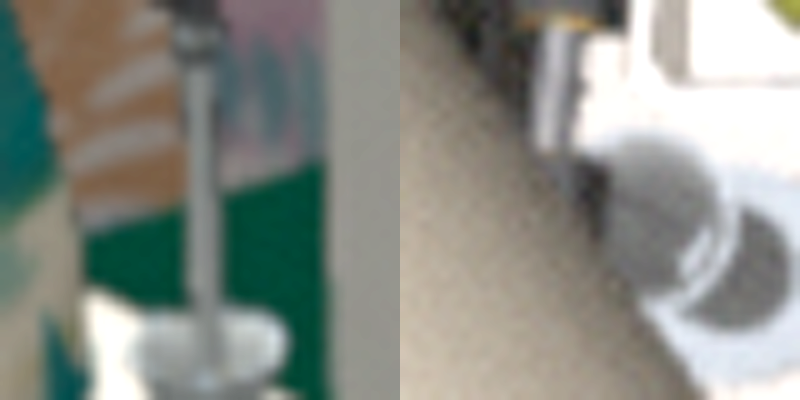

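The rod enters the mouth at (208,360), about 1 px left of centre, with no contact force. I'll descend further, then creep to the floor.

Emit:
play_rows([
  [-0.006, 0, 0.08, 0, 0, 0, 0],
  [-0.006, 0, 0.16, 0, 0, 0, 0],
  [-0.006, 0, 0.23, 0, 0, 0, 0],
  [-0.006, 0, 0.28, 0, 0, 0, 0],
  [-0.006, 0, 0.28, 0, 0, 0, 0],
])

```text
time: 9.45
ee_pos: [0.48, 0.2236, 0.1457]
eef_rot: [0.739, 0.673, -0.001, -0.0]
ft_force: [0.7, 0.1, -1.0]
width: 0.0134
```

Emit:
play_rows([
  [0, 0, 0.01, 0, 0, 0, 0],
  [0, 0, 0.02, 0, 0, 0, 0],
  [0, 0, 0.02, 0, 0, 0, 0],
])

```text
time: 9.82
ee_pos: [0.4804, 0.2237, 0.1426]
eef_rot: [0.739, 0.673, 0.0, 0.0]
ft_force: [0.2, -0.5, -0.7]
width: 0.0136
```

Emit:
play_rows([
  [0, 0, 0.01, 0, 0, 0, 0],
  [0, 0, 0.015, 0, 0, 0, 0],
  [0, 0, 0.015, 0, 0, 0, 0],
])

```text
time: 10.2
ee_pos: [0.4803, 0.2237, 0.1394]
eef_rot: [0.739, 0.673, -0.0, -0.0]
ft_force: [-0.1, -0.2, -1.3]
width: 0.0135
```

Emit:
play_rows([
  [0, 0, 0.01, 0, 0, 0, 0],
  [0, 0, 0.015, 0, 0, 0, 0],
  [0, 0, 0.015, 0, 0, 0, 0],
])

```text
time: 10.58
ee_pos: [0.4803, 0.2237, 0.1364]
eef_rot: [0.739, 0.673, -0.0, 0.0]
ft_force: [-0.6, -0.3, -0.1]
width: 0.0133
```

Emit:
play_rows([
  [0, 0, 0.005, 0, 0, 0, 0],
  [0, 0, 0.01, 0, 0, 0, 0],
  [0, 0, 0.01, 0, 0, 0, 0],
])

```text
time: 10.95
ee_pos: [0.4804, 0.2238, 0.1346]
eef_rot: [0.739, 0.673, 0.0, 0.0]
ft_force: [-0.3, 0.3, 0.1]
width: 0.0137
```

Emit:
play_rows([
  [0, 0, 0.006, 0, 0, 0, 0],
  [0, 0, 0.006, 0, 0, 0, 0],
  [0, 0, 0.006, 0, 0, 0, 0],
])

```text
time: 11.32
ee_pos: [0.4807, 0.224, 0.1341]
eef_rot: [0.739, 0.673, 0.0, 0.0]
ft_force: [-1.7, -0.4, 7.0]
width: 0.0132
```

Emit:
play_rows([
  [0, 0, 0.006, 0, 0, 0, 0],
  [0, 0, 0.006, 0, 0, 0, 0],
  [0, 0, 0.006, 0, 0, 0, 0],
])

```text
time: 11.7
ee_pos: [0.481, 0.2245, 0.1337]
eef_rot: [0.739, 0.673, 0.001, 0.0]
ft_force: [-3.2, -1.5, 13.6]
width: 0.0134
```

The floor was reached at TCP z≈0.134, the depth predicted, and the force rose to 13.6 N. I'll ease the pressure a little and release.

Emit:
play_rows([
  [0, 0, -0.006, 0, 0, 0, 0],
  [0, 0, -0.006, 0, 0, 0, 0],
  [0, 0, -0.006, 0, 0, 0, 20],
  [0, 0, -0.006, 0, 0, 0, 40],
  [0, 0, -0.006, 0, 0, 0, 70],
])

```text
time: 12.32
ee_pos: [0.4803, 0.2236, 0.1331]
eef_rot: [0.739, 0.673, -0.0, -0.0]
ft_force: [-1.1, -0.0, 0.2]
width: 0.03
```

Emit:
play_rows([
  [0, 0, 0, 0, 0, 0, 100],
  [0, 0, 0, 0, 0, 0, 100],
  [0, 0, 0, 0, 0, 0, 100],
  [0, 0, 0, 0, 0, 0, 100],
  [0, 0, 0, 0, 0, 0, 100],
])

```text
time: 12.95
ee_pos: [0.4804, 0.2237, 0.1333]
eef_rot: [0.739, 0.673, -0.0, 0.0]
ft_force: [-0.5, -0.2, -0.4]
width: 0.0793
```

```bash
python3 - <<'E'
from h import *
c=eyes.camera("scene");t=eyes.camera("wrist");S=r.read_state();print(S["width"],S["ft_force"],S["ee_pos"])
a=cv2.resize(c["image"][80:200,170:290,::-1],(400,400));b=cv2.resize(t["image"][:,:,::-1],(400,300))
cv2.imwrite("pics/r1.png",np.hstack([a,cv2.copyMakeBorder(b,0,100,0,0,0)]))
E
```

```text
0.0839421366177043 [0.84269771 0.51950273 0.43171688] [0.48036286 0.22374811 0.13334074]
```

View pics/r1.png

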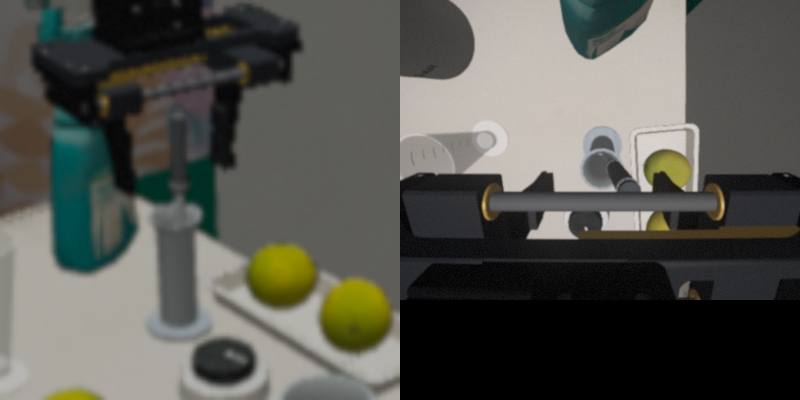

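The rod stands in the tube, leaning slightly (handle about (625,185) in the wrist half), clear of both fingers at x≈550 and 655. I'll withdraw straight up.

Emit:
play_rows([
  [0, 0, -0.05, 0, 0, 0, 100],
  [0, 0, -0.2, 0, 0, 0, 100],
  [0, 0, -0.4, 0, 0, 0, 100],
  [0, 0, -0.65, 0, 0, 0, 100],
  [0, 0, -0.65, 0, 0, 0, 100],
])

```text
time: 13.68
ee_pos: [0.4817, 0.225, 0.2676]
eef_rot: [0.739, 0.674, 0.003, 0.001]
ft_force: [0.4, -0.3, -1.8]
width: 0.0868
```

```bash
python3 - <<'E'
from h import *
c=eyes.camera("scene");t=eyes.camera("wrist");S=r.read_state();print(S["width"],S["ft_force"],S["ee_pos"],S["time"])
a=cv2.resize(c["image"][80:200,170:290,::-1],(400,400));b=cv2.resize(t["image"][:,:,::-1],(400,300))
cv2.imwrite("pics/r2.png",np.hstack([a,cv2.copyMakeBorder(b,0,100,0,0,0)]))
E
```

```text
0.08733625230200306 [-0.02596318 -0.22139098 -0.263156  ] [0.48040381 0.22381325 0.26372827] 13.775
```

View pics/r2.png

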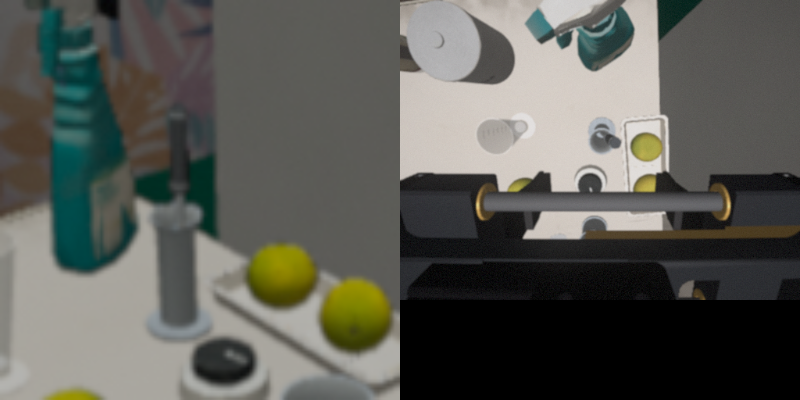

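The rod stands in the tube (handle top near (177,115) in the scene half), and the gripper is clear above it. I'll hand in.

```bash
python3 -c "
from bench import job
print(job.close_job())"
```

```text
the job is handed in; nothing more can be done
None
```

The rod is out of the drip block and standing in the tall narrow tube, and the job is handed in. I gripped it by the handle, lifted it clear and lowered it into the tube. Before letting go, I crept down until it touched the floor.

- **Depth:** contact came at tool height 0.134 m, where I expected the tube floor (0.1345 m). The force rose to 13.6 N; I eased it to almost nothing before opening the gripper.
- **Final check:** the last pictures show the rod upright in the tube with a slight lean, and the open gripper well above it with no meaningful contact force. The clock read 13.8 s at that point.
- **Disagreements:** the camera estimates of the tip and mouth positions differed by a few millimetres. One move settled about 4 mm off target. I corrected both from a close-up before the rod went in.

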